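# Complete the parts tray and present the job plate

### The job

Get a stripped damper ready for its record photo: stand the two loose aluminium bushes in the two empty cells of the parts tray, each centred in its cell and let go, so that the grid of six is complete. Then take the job plate out of its stand by its bare end, leaving the blasted label end (the one with the small corner notch) uncovered by the gripper, and finish while still holding it, steady, with the label about 15 cm above the middle of the grey photo mat and the label face looking up, leaned back to 45 degrees or flatter. Leave the other four bushes in their cells, and do not disturb the can, the wrench or the socket.

Things in the scene. Friction and masses are not known exactly. Their poses are not given: they have to be found in the camera images.
- bush_a: loose aluminium damper bush standing on the bench: flange 48 mm across and 5 mm thick below, round body 36 mm across above it, 35 mm tall in all, 0.1 kg; black rubber ring on top. Grip the body. Origin: centre of its underside; z up along its axis
- bush_b: the second loose bush, the same as bush_a; either may go in either empty cell
- bush_c: one more bush, the same as bush_a, already standing in a cell of the tray from the start; it stays there. Origin: centre of its underside
- bush_d: one more bush, the same as bush_a, already standing in a cell of the tray from the start; it stays there. Origin: centre of its underside
- bush_e: one more bush, the same as bush_a, already standing in a cell of the tray from the start; it stays there. Origin: centre of its underside
- bush_f: one more bush, the same as bush_a, already standing in a cell of the tray from the start; it stays there. Origin: centre of its underside
- tray: fixed dark steel parts tray, 148 (its x) by 220 (its y) mm, 2 rows along x by 3 columns along y of square cells 68 mm wide at 72 mm pitch; floor 4 mm thick, rim and dividers 4 mm thick with their tops 12 mm above the bench. Origin: centre of its underside; it may be turned some 14 degrees
- cell_a (a point): centre of the floor (4 mm above the bench) of the first empty cell: the tray's -x row, -y column
- cell_b (a point): centre of the floor (4 mm above the bench) of the second empty cell: the tray's +x row, middle column
- stand: fixed black stand for the plate, 90 by 44 by 24 mm; a slot 8 mm wide along its x, open above and at both ends, its floor 8 mm above the bench. It may be turned any way round. Origin: centre of its underside
- plate: aluminium job plate 120 x 60 x 6 mm, 0.115 kg, standing on a long edge in the slot, top edge 68 mm above the bench. Origin: middle of the lower edge; x along it to the label end, y out of the label face, z up. Square notch of 14 mm at the +x +z corner: with the notch up and on your left, the label face looks at you. x from -60 to 15 mm is bare: keep the 22 mm wide finger pads there
- label (a point): centre of the label: a darker, matt grey blasted area with dark bars on the plate's +y face only, from x = 15 mm to the end at x = 60 mm, full height. The point is at x = 37.5, y = 3, z = 30 mm in the plate's frame, with the plate's axes (y out of the label face)
- mat: flat grey photo mat fixed on the bench, 120 by 120 mm, 2 mm thick. Origin: centre of its underside
- can: bystander: steel can with a paper band, 60 mm across, 110 mm tall, upright. Origin: centre of its underside
- wrench: bystander: steel wrench 180 mm long, lying beyond the mat
- socket: bystander: steel socket 28 mm across, 38 mm tall, upright between the mat and the can. Origin: centre of its underside

How it is judged:
By the outcome, as a careful person would: the job done as asked, in the order asked, and still so for the second after the job is handed in, while the arm keeps its last pose, push and grip.
It also fails if it takes over 59 s, if anything falls off the work surface, if the arm or the gripper's body presses on something with over 40 N, if the wrist force passes 120 N, or if a joint passes its speed limit or range.

### The arm

A 6-joint arm with a two-finger parallel gripper is mounted at the origin on the work surface. World frame = base frame: x ahead of the robot, y to its left, z up, the work surface at z = 0. Lengths are in mm, angles in rad, forces in N, time in s.
With the tool pointing down it reaches from about 275 to 725 mm from the base axis. Payload 15.9 kg.
Tool frame: the origin (TCP) lies between the finger pads, 19 mm behind the fingertips; this is the grasp point; z points along the fingers, y is the line along which they close (so a half turn about z gives the same grasp; the last joint's range is limited). The gripper opens to 85 mm and grips with 20 to 120 N. Pads are 22 mm wide; open, the fingers measure 114 mm over their backs; the gripper's body (76 mm by 85 mm) begins 54 mm behind the grasp point. The pads swing forward as they close: fully open they stand 13 mm farther back than shut.
Start: joints at [-1.282, 0.213, -0.034, 1.323, 0, 1.571], TCP at [142.395, -479.28, 250.006] pointing down, gripper open.
Joint ranges: [-2.98, 2.98], [-0.74, 1.72], [-1.14, 1.35], [-2.1, 2.04], [-1.57, 1.44], [-3.14, 3.14]. Speed limits (rad/s): [1.89, 1.89, 2.39, 2.57, 3.14, 3.14].

### API

Orientations are given as a rotation vector (axis times angle).
In Python, from bench import env gives the robot as it stands.
- The arm moves only by the tool servo_tool, never from a script. Its argument "moves" is a list of rows, each an object of numbers: "x", "y", "z": the shift along the world's x, y, z in m; "ax", "ay", "az": the turn, a rotation vector about the world's x, y, z in degrees; "claw": the closure in counts, from 0 (fully open) to 255 (shut). A call has 1 to 10 rows; each row is the pose to reach, as a shift and turn from the pose commanded when the call began; what a row does not reach only later rows make up. A row lasts 1/12 s, in which the tool goes at most 41.7 mm and 7.16 degrees, less where a joint would pass 70% of its speed; a pose out of reach is approached as far as the arm can. A call with a gripper value outside its range is refused whole. The fingers move at their own pace and stop on an object; "newtons" is the grip in N (left out, the last holds). Time passes only in rows, so rows that repeat a pose let the fingers close. It gives the time, the measured TCP pose, the force, the opening and the grip force at its end, in the units of the state.
- env.observe(): the state, without advancing time (a new reading comes with each control period).
- env.grab_frame(name): name is "scene" or "top" or "wrist"; returns a dict with "image" (480x640x3 uint8, red, green, blue), "camera_matrix" (3x3 intrinsics, pixels), "xyz" and "attitude" of the camera in the world. Camera axes: x right, y up, looking along -z (the intrinsics and any distortion apply to the point x, -y, -z); pixel columns grow to the right and rows downward; lengths in mm; the calibration is good to about 2 mm. A picture is of the moment at which its call begins. There is no depth.
- env.close_job(): hands the job in; it is judged then, once.
The state is a dict: "t": time; "joint_positions": joint angles; "qvel": joint speeds; "tau": joint torques, N m; "ee_pos": TCP position; "eef_rot": TCP orientation; "contact_force": force on the tool from outside, world axes, zero at the start; "torque": the same for the moment, N m; "width": finger opening in mm; "grip_force": force on a finger pad.
Only numpy, scipy, OpenCV 4.12 (cv2) and the standard library are available. Lean on these libraries where they do the work, as an engineer would, in place of code of your own. Each camera call takes 0.05 s, during which the arm holds its last target. There are 200 camera calls.

## Working session

There is one attempt and no reset: what is moved stays moved. The work goes in short steps, Python scripts to look and compute and a tool call to move; the robot and the scene stay as the last step left them, time stands still between calls to the robot, and variables do not carry over. Pictures are saved under pics/ and viewed, at most 10 in all, crops included, and the job is handed in when it is done.

Besides the shell and the picture viewer there is one more tool, called as name([rows], argument=value, ...), one row to a line, values as JSON. servo_tool: Moves the arm, as the interface text tells. Its arguments: {"type":"object","properties":{"moves":{"type":"array"},"newtons":{"type":"number"}},"required":["moves"]}

```bash
mkdir -p pics; ls; python3 - <<'E'
from bench import env
import cv2,pickle
s=env.observe();print(s)
d={}
for n in("scene","top"):
    f=env.grab_frame(n);d[n]=f;cv2.imwrite(f"pics/{n}0.png",f["image"][:,:,::-1]);print(n,f["camera_matrix"],f["xyz"],f["attitude"],[k for k in f])
pickle.dump(d,open("f0.pkl","wb"))
E
```

```text
pics
{'t': 0.0, 'joint_positions': array([-1.28200571e+00,  2.13375440e-01, -3.50593294e-02,  1.32349175e+00,
       -2.44261901e-05,  1.57082072e+00]), 'qvel': array([-0.00025517,  0.00100702, -0.00023894, -0.00180823,  0.00138626,
        0.00013876]), 'tau': array([-1.11789923e-03, -6.86164141e+01,  4.87119055e+01,  1.73301017e-02,
       -2.18017326e-04, -1.24946538e-05]), 'ee_pos': array([ 142.29933806, -478.99269641,  249.50642   ]), 'eef_rot': array([-3.10780059e+00, -4.51858212e-01,  2.93342382e-04]), 'contact_force': array([-0.11800856, -0.30850065, -0.07422618]), 'torque': array([0.01389461, 0.01698751, 0.01602566]), 'grip_force': 0.0, 'width': 85.52901569461899}
scene [[593.78075168   0.         311.31846781]
 [  0.         593.78075168 231.2469597 ]
 [  0.           0.           1.        ]] [1138.44775167  335.19113147 1036.59450556] [0.33059769 0.62520104 2.13150545] ['image', 'camera_matrix', 'xyz', 'attitude']
top [[585.80177593   0.         319.95273038]
 [  0.         585.80177593 247.07775459]
 [  0.           0.           1.        ]] [ 450.75828062   12.68696827 1346.2294883 ] [ 0.08909557 -0.10851727 -1.55878743] ['image', 'camera_matrix', 'xyz', 'attitude']
```

View pics/top0.png

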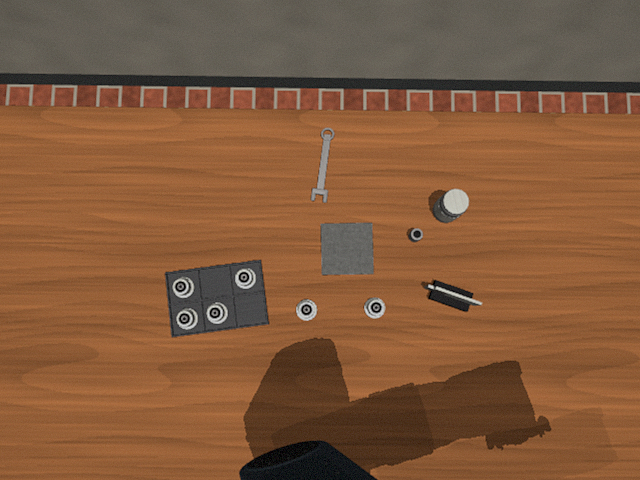

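View pics/scene0.png

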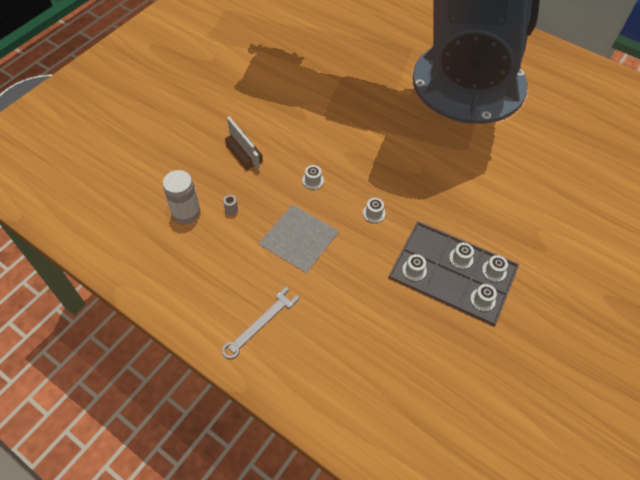

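The top view shows the tray around (217,299), with empty cells near (214,283) and (250,306). The loose bushes are at (307,310) and (375,308), the mat at (347,249) and the plate at (452,295). Next I measure them.

```bash
cat > h.py <<'E'
import numpy as np,cv2
from scipy.spatial.transform import Rotation as R
def cast(f,uv,z):
    K=f["camera_matrix"];uv=np.atleast_2d(np.array(uv,float))
    d=np.c_[(uv[:,0]-K[0,2])/K[0,0],-(uv[:,1]-K[1,2])/K[1,1],-np.ones(len(uv))]
    d=R.from_rotvec(f["attitude"]).apply(d);c=np.array(f["xyz"])
    return c+d*((z-c[2])/d[:,2])[:,None]
def proj(f,P):
    K=f["camera_matrix"];p=R.from_rotvec(f["attitude"]).inv().apply(np.atleast_2d(P)-f["xyz"])
    return np.c_[K[0,2]+K[0,0]*p[:,0]/-p[:,2],K[1,2]+K[1,1]*-p[:,1]/-p[:,2]]
def blob(m,seed,r):
    "mask component nearest the seed within r: centroid, area, contour"
    n,l,s,c=cv2.connectedComponentsWithStats(m.astype(np.uint8))
    best=[i for i in range(1,n) if np.hypot(*(c[i]-seed))<r]
    i=max(best,key=lambda i:s[i,4]);q=(l==i).astype(np.uint8)
    k=max(cv2.findContours(q,0,1)[0],key=cv2.contourArea)
    return c[i],s[i,4],k
E
python3 - <<'E'
import pickle;from h import *
d=pickle.load(open("f0.pkl","rb"))
f=d["top"];I=f["image"];hsv=cv2.cvtColor(I,cv2.COLOR_RGB2HSV);g=cv2.cvtColor(I,cv2.COLOR_RGB2GRAY)
grey=(hsv[...,1]<70)
def bush(f,g,seeds,nm):
    hs=cv2.cvtColor(f["image"],cv2.COLOR_RGB2HSV)
    for s in seeds:
        m=(g>125)&(hs[...,1]<70)
        m=cv2.morphologyEx(m.astype(np.uint8),cv2.MORPH_CLOSE,np.ones((3,3)))
        c,a,k=blob(m,s,8);
        # dark ring inside convex hull
        z=np.zeros_like(g);cv2.fillPoly(z,[cv2.convexHull(k)],1)
        z=cv2.erode(z,np.ones((3,3)))
        w=np.where(z>0,np.clip(110.-g,0,None),0);ys,xs=np.nonzero(w)
        p=(np.average(xs,weights=w[ys,xs]),np.average(ys,weights=w[ys,xs]))
        print(nm,s,a,np.round(p,1),cast(f,p,35)[0].round(1))
bush(f,g,[(183,287),(186,319),(217,313),(245,278),(307,310),(375,308)],"top")
fs=d["scene"];gs=cv2.cvtColor(fs["image"],cv2.COLOR_RGB2GRAY)
bush(fs,gs,[(415,266),(462,255),(497,268),(485,297),(375,208),(313,176)],"scene")
for s,nm,z,r,lim in[((217,299),"tray",12,10,(0,90)),((347,249),"mat",2,6,(0,255))]:
    m=grey&(g<lim[1])
    if nm=="tray": m=cv2.morphologyEx(m.astype(np.uint8),cv2.MORPH_CLOSE,np.ones((7,7)))
    c,a,k=blob(m,s,r);b=cv2.boxPoints(cv2.minAreaRect(k)); b=b+np.sign(b-b.mean(0))*.0
    P=cast(f,b,z);print(nm,c,a,P.round(0)[:,:2].tolist(),P.mean(0).round(1),[np.linalg.norm(P[i]-P[i-1]).round(1) for i in(1,2)],np.degrees(np.arctan2(*(P[1]-P[0])[1::-1])))
for n,(u,v,w,h) in{"top":(405,265,100,60),"scene":(200,100,90,80)}.items():
    cv2.imwrite(f"pics/z_{n}.png",cv2.resize(d[n]["image"][v:v+h,u:u+w,::-1],None,fx=5,fy=5,interpolation=cv2.INTER_CUBIC))
a=cv2.imread("pics/z_top.png");b=cv2.imread("pics/z_scene.png");
cv2.imwrite("pics/z.png",cv2.resize(np.vstack([a,cv2.copyMakeBorder(b,0,0,0,50,0)]),None,fx=.85,fy=.85)) 
E
```

```text
top (183, 287) 287 [182.  286.5] [525.1 304.   35. ]
top (186, 319) 306 [185.8 317.8] [455.7 293.1  35. ]
top (217, 313) 333 [215.8 312.1] [468.9 227.2  35. ]
top (245, 278) 321 [244.1 277. ] [547.7 166.4  35. ]
top (307, 310) 313 [306.1 309.4] [476.9  26.8  35. ]
top (375, 308) 302 [375.1 307.1] [ 483.3 -127.    35. ]
scene (415, 266) 366 [414.6 266.4] [554.2 168.9  35. ]
scene (462, 255) 342 [461.7 254.9] [476.7 230.1  35. ]
scene (497, 268) 334 [495.1 267.3] [463.  295.8  35. ]
scene (485, 297) 386 [483.9 296.2] [532.4 307.1  35. ]
scene (375, 208) 271 [374.1 209.2] [487.1  32.   35. ]
scene (313, 176) 268 [312.4 176.6] [ 493.9 -120.5   35. ]
tray [216.10598128 297.96731715] 6303 [[559.0, 354.0], [591.0, 134.0], [445.0, 111.0], [414.0, 328.0]] [502.  231.7  12. ] [np.float64(222.9), np.float64(147.7)] -81.66900110214947
mat [346.54413451 248.38899503] 2617 [[678.0, -5.0], [679.0, -124.0], [560.0, -124.0], [559.0, -6.0]] [618.8 -64.7   2. ] [np.float64(118.7), np.float64(119.0)] -89.36366804837704
```

View pics/z.png

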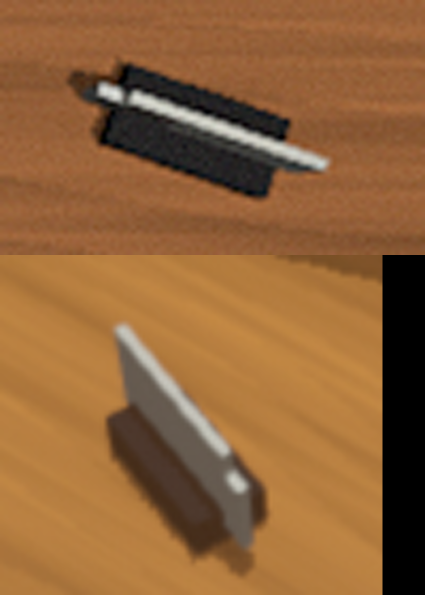

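Notch end of the plate is at top-left in the top view, crop (98,90), which is the +y end. From the +x side (scene view) the notch is on the right, so the label face looks toward -x, at the robot. The bare end is the -y end. The bush, tray and mat measurements agree with the known sizes, so I start moving.

servo_tool([
  {"x":0.03,"y":0.03,"z":-0.004,"az":5},
  {"x":0.06,"y":0.06,"z":-0.01,"az":11},
  {"x":0.09,"y":0.09,"z":-0.015,"az":17},
  {"x":0.12,"y":0.12,"z":-0.02,"az":23},
  {"x":0.15,"y":0.15,"z":-0.025,"az":29},
  {"x":0.18,"y":0.18,"z":-0.03,"az":35},
  {"x":0.21,"y":0.21,"z":-0.035,"az":41},
  {"x":0.24,"y":0.24,"z":-0.04,"az":47},
  {"x":0.27,"y":0.27,"z":-0.045,"az":53},
  {"x":0.3,"y":0.3,"z":-0.05,"az":58},
])

```text
schema error: expected keys x, y, z, ax, ay, az, claw
```

servo_tool([
  {"x":0.02,"y":0.025},
  {"x":0.04,"y":0.05},
  {"x":0.04,"y":0.052},
  {"x":0.04,"y":0.052},
])

```text
schema error: expected keys x, y, z, ax, ay, az, claw
```

```bash
python3 - <<'E'
import pickle;from h import *
from bench import env
f=env.grab_frame("wrist");s=env.observe();pickle.dump((f,s),open("w1.pkl","wb"))
cv2.imwrite("pics/w1.png",f["image"][:,:,::-1])
print(s["ee_pos"],s["joint_positions"],R.from_rotvec(s["eef_rot"]).as_matrix().round(3),f["xyz"],f["camera_matrix"])
print(proj(f,[[483,-127,35],s["ee_pos"],s["ee_pos"]-[0,0,150]]))
E
```

```text
[ 142.32823715 -479.09457676  249.65987644] [-1.28200460e+00  2.13237366e-01 -3.48464983e-02  1.32347587e+00
 -3.07155661e-05  1.57078512e+00] [[ 0.959  0.285 -0.   ]
 [ 0.285 -0.959  0.001]
 [-0.    -0.001 -1.   ]] [ 212.04292399 -458.21763363  374.34221542] [[335.17542762   0.         319.98533275]
 [  0.         335.17542762 242.01569816]
 [  0.           0.           1.        ]]
[[ -40.57839889 -413.51940435]
 [ 320.78934876  322.69421767]
 [ 320.56949106  230.90798081]]
```

View pics/w1.png

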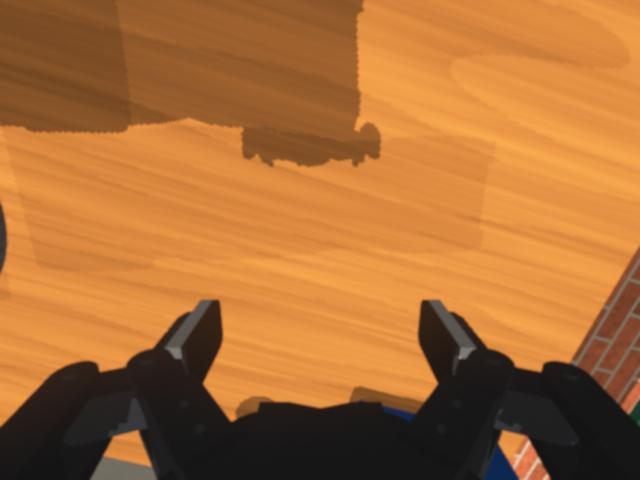

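The wrist view shows bare bench, with the fingertips near (215,310) and (425,310). The moves were refused because every row needs all the keys, so I resend them.

servo_tool([
  {"x":0.03,"y":0.03,"z":-0.005,"ax":0,"ay":0,"az":5,"claw":0},
  {"x":0.06,"y":0.06,"z":-0.01,"ax":0,"ay":0,"az":11,"claw":0},
  {"x":0.09,"y":0.09,"z":-0.015,"ax":0,"ay":0,"az":17,"claw":0},
  {"x":0.12,"y":0.12,"z":-0.02,"ax":0,"ay":0,"az":23,"claw":0},
  {"x":0.15,"y":0.15,"z":-0.025,"ax":0,"ay":0,"az":29,"claw":0},
  {"x":0.18,"y":0.18,"z":-0.03,"ax":0,"ay":0,"az":35,"claw":0},
  {"x":0.21,"y":0.21,"z":-0.035,"ax":0,"ay":0,"az":41,"claw":0},
  {"x":0.24,"y":0.24,"z":-0.04,"ax":0,"ay":0,"az":47,"claw":0},
  {"x":0.27,"y":0.27,"z":-0.045,"ax":0,"ay":0,"az":53,"claw":0},
  {"x":0.3,"y":0.3,"z":-0.05,"ax":0,"ay":0,"az":58,"claw":0},
])

```text
t: 0.98
ee_pos: [436.0, -184.8, 201.0]
eef_rot: [2.495, 1.909, 0.0]
contact_force: [0.1, -0.7, -0.3]
width: 85.3
grip_force: 0.0
```

servo_tool([
  {"x":0.02,"y":0.025,"z":0,"ax":0,"ay":0,"az":0,"claw":0},
  {"x":0.04,"y":0.052,"z":0,"ax":0,"ay":0,"az":0,"claw":0},
  {"x":0.04,"y":0.052,"z":0,"ax":0,"ay":0,"az":0,"claw":0},
  {"x":0.04,"y":0.052,"z":0,"ax":0,"ay":0,"az":0,"claw":0},
])

```text
t: 1.32
ee_pos: [475.5, -133.4, 200.8]
eef_rot: [-2.497, -1.906, 0.001]
contact_force: [-0.8, -0.3, -0.2]
width: 85.3
grip_force: 0.0
```

```bash
python3 - <<'E'
import pickle;from h import *
from bench import env
f=env.grab_frame("wrist");s=env.observe();pickle.dump((f,s),open("w1.pkl","wb"))
cv2.imwrite("pics/w1.png",f["image"][:,:,::-1])
print(s["ee_pos"],s["joint_positions"],f["xyz"])
print(proj(f,[[483,-127,35],[477,27,35],[515,-300,68],s["ee_pos"]]))
E
```

```text
[ 474.91016144 -134.31246452  200.93857903] [-2.75459782e-01  2.14719858e-01 -1.56542507e-01  1.20029065e+00
 -2.63996526e-04  1.56360414e+00] [494.29361731 -62.57940597 325.57933735]
[[327.14796888 217.94720257]
 [267.18066319  28.78480884]
 [409.33301328 392.77707474]
 [320.82554245 325.97897668]]
```

View pics/w1.png

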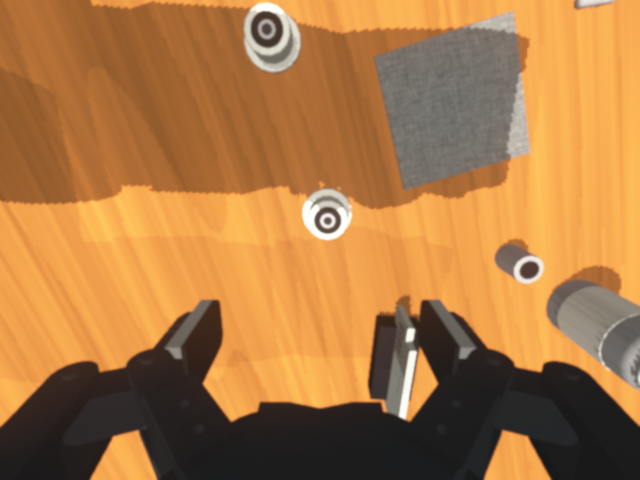

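The rings appear at (327,220) and (267,29), where the top-view positions predicted (327,218) and (267,29). That is good to about 2 mm. Now I go down on bush_b and grip it.

servo_tool([
  {"x":0.008,"y":0.006,"z":-0.04,"ax":0,"ay":0,"az":0,"claw":0},
  {"x":0.008,"y":0.006,"z":-0.08,"ax":0,"ay":0,"az":0,"claw":0},
  {"x":0.008,"y":0.006,"z":-0.12,"ax":0,"ay":0,"az":0,"claw":0},
  {"x":0.008,"y":0.006,"z":-0.15,"ax":0,"ay":0,"az":0,"claw":0},
  {"x":0.008,"y":0.006,"z":-0.165,"ax":0,"ay":0,"az":0,"claw":0},
  {"x":0.008,"y":0.006,"z":-0.175,"ax":0,"ay":0,"az":0,"claw":0},
  {"x":0.008,"y":0.006,"z":-0.175,"ax":0,"ay":0,"az":0,"claw":0},
  {"x":0.008,"y":0.006,"z":-0.175,"ax":0,"ay":0,"az":0,"claw":0},
], newtons=40)

```text
t: 2.03
ee_pos: [483.0, -129.4, 26.8]
eef_rot: [2.501, 1.901, 0.0]
contact_force: [0.9, 0.0, 0.4]
width: 85.5
grip_force: 0.0
```

servo_tool([
  {"x":0,"y":0,"z":0,"ax":0,"ay":0,"az":0,"claw":200},
  {"x":0,"y":0,"z":0,"ax":0,"ay":0,"az":0,"claw":200},
  {"x":0,"y":0,"z":0,"ax":0,"ay":0,"az":0,"claw":200},
  {"x":0,"y":0,"z":0,"ax":0,"ay":0,"az":0,"claw":200},
  {"x":0,"y":0,"z":0,"ax":0,"ay":0,"az":0,"claw":200},
  {"x":0,"y":0,"z":0,"ax":0,"ay":0,"az":0,"claw":200},
  {"x":0,"y":0,"z":0,"ax":0,"ay":0,"az":0,"claw":200},
], newtons=40)

```text
t: 2.62
ee_pos: [483.4, -128.8, 27.0]
eef_rot: [2.499, 1.902, 0.001]
contact_force: [-2.7, 0.8, 11.5]
width: 34.9
grip_force: 38.9
```

servo_tool([
  {"x":0,"y":0,"z":0.02,"ax":0,"ay":0,"az":0,"claw":200},
  {"x":0,"y":0,"z":0.06,"ax":0,"ay":0,"az":0,"claw":200},
  {"x":0,"y":0.02,"z":0.09,"ax":0,"ay":0,"az":0,"claw":200},
  {"x":0,"y":0.06,"z":0.1,"ax":0,"ay":0,"az":5,"claw":200},
  {"x":0,"y":0.095,"z":0.1,"ax":0,"ay":0,"az":10,"claw":200},
  {"x":0,"y":0.13,"z":0.1,"ax":0,"ay":0,"az":15,"claw":200},
  {"x":0,"y":0.165,"z":0.1,"ax":0,"ay":0,"az":20,"claw":200},
  {"x":0,"y":0.2,"z":0.1,"ax":0,"ay":0,"az":25,"claw":200},
  {"x":-0.003,"y":0.235,"z":0.1,"ax":0,"ay":0,"az":28,"claw":200},
  {"x":-0.006,"y":0.265,"z":0.1,"ax":0,"ay":0,"az":28,"claw":200},
])

```text
t: 3.45
ee_pos: [476.6, 138.5, 126.5]
eef_rot: [1.96, 2.455, 0.001]
contact_force: [1.5, -0.6, -1.1]
width: 34.6
grip_force: 40.3
```

servo_tool([
  {"x":0,"y":0.019,"z":0,"ax":0,"ay":0,"az":0,"claw":200},
  {"x":0,"y":0.019,"z":0,"ax":0,"ay":0,"az":0,"claw":200},
  {"x":0,"y":0.019,"z":0,"ax":0,"ay":0,"az":0,"claw":200},
])

```text
t: 3.7
ee_pos: [476.8, 156.2, 126.3]
eef_rot: [1.963, 2.453, -0.0]
contact_force: [0.3, -0.3, -1.3]
width: 34.5
grip_force: 40.3
```

```bash
python3 - <<'E'
import pickle;from h import *
from bench import env
f=env.grab_frame("wrist");s=env.observe();pickle.dump((f,s),open("w2.pkl","wb"))
I=f["image"].copy();print(s["ee_pos"],s["joint_positions"],f["xyz"])
o=np.array([502,231.7,0]);M=R.from_euler("z",8.3,degrees=True)
for x,y in[(74,-110),(74,110),(-74,-110),(-74,110),(0,-110),(0,110),(0,-36),(0,36),(-36,-72),(36,0)]:
    p=proj(f,o+M.apply([x,y,12 if abs(x)!=36 else 4]))[0];print(x,y,p.round(0));cv2.drawMarker(I,tuple(int(v) for v in p.round()),(255,0,0),0,12)
cv2.imwrite("pics/w2.png",I[:,:,::-1])
E
```

```text
[476.86732115 155.30359664 126.27017576] [ 3.14990273e-01  2.74339852e-01 -2.74435434e-01  1.02219098e+00
 -2.50505634e-04  1.66596145e+00] [460.06640231 227.79871239 251.06408259]
74 -110 [456. 301.]
74 110 [527. -31.]
-74 -110 [268. 288.]
-74 110 [280. -54.]
0 -110 [363. 295.]
0 110 [404. -42.]
0 -36 [374. 201.]
0 36 [388.  93.]
-36 -72 [321. 242.]
36 0 [429. 153.]
```

View pics/w2.png

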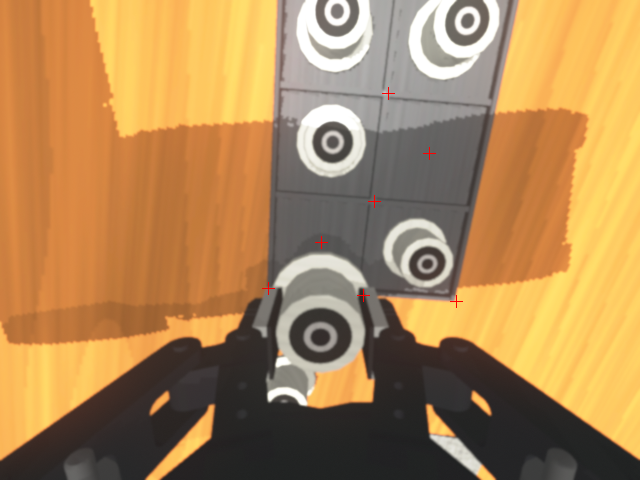

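The bush is held upright, its ring at (320,335), with the empty cells clear. The overlay is a few pixels off at the dividers: they cross near (369,197) and (383,97), against (374,201) and (388,93) predicted. I refine the tray from divider profiles.

```bash
python3 - <<'E'
import pickle;from h import *
f,s=pickle.load(open("w2.pkl","rb"));g=cv2.GaussianBlur(cv2.cvtColor(f["image"],cv2.COLOR_RGB2GRAY),(3,3),0).astype(int)
def scan(v,u0,u1,vert=False):
    l=(g[u0:u1,v] if vert else g[v,u0:u1])
    b=cv2.blur(l.astype(np.float32).reshape(-1,1),(1,21)).ravel()-l
    i=int(np.argmax(b));return u0+i,round(float(b[i]),1)
print("x-divider",[(v,scan(v,355,400)) for v in(110,120,160,170,180,210,220,230)])
print("y-div1",[(u,scan(u,185,215,True)) for u in(285,310,340,400,430,450)])
print("y-div2",[(u,scan(u,82,115,True)) for u in(290,310,340,400,430,450,470)])
sat=cv2.cvtColor(f["image"],cv2.COLOR_RGB2HSV)[...,1].astype(int)
print("left edge",[(v,255+int(np.argmin(np.diff(sat[v,255:300])))) for v in(60,110,150,210,230)])
print("right",[(v,440+int(np.argmax(np.diff(sat[v,440:520])))) for v in(60,110,150,210,250)])
print("bottom",[(u,285+int(np.argmax(np.diff(sat[285:310,u])))) for u in(390,410,430,450)])
P=lambda uv,z=12:cast(f,uv,z).round(1)[:,:2].tolist()
o=np.array([502,231.7,0]);M=R.from_euler("z",8.3,degrees=True)
print(P([(369,197),(383,97)]))
E
```

```text
x-divider [(110, (380, 27.7)), (120, (362, 34.0)), (160, (362, 42.1)), (170, (373, 13.2)), (180, (372, 11.2)), (210, (368, 13.1)), (220, (367, 11.9)), (230, (387, 42.6))]
y-div1 [(285, (191, 11.1)), (310, (193, 10.4)), (340, (195, 9.8)), (400, (200, 10.8)), (430, (202, 9.8)), (450, (204, 10.3))]
y-div2 [(290, (89, 33.6)), (310, (91, 29.0)), (340, (93, 30.9)), (400, (98, 29.7)), (430, (101, 28.2)), (450, (103, 27.3)), (470, (104, 26.1))]
left edge [(60, 275), (110, 273), (150, 271), (210, 270), (230, 269)]
right [(60, 504), (110, 494), (150, 485), (210, 472), (250, 464)]
bottom [(390, 296), (410, 297), (430, 298), (450, 299)]
[[502.7, 198.1], [494.5, 264.1]]
```

```bash
python3 - <<'E'
import pickle;from h import *
f,s=pickle.load(open("w2.pkl","rb"))
print(cast(f,[(320,335)],134.3)[0].round(1),s["ee_pos"].round(1))
for uv in([(275,60),(269,230)],[(504,60),(464,250)],[(390,296),(450,299)],[(285,191),(450,204)],[(290,89),(470,104)]):
    P=cast(f,uv,12);d=P[1]-P[0];print(P[:,:2].round(1).tolist(),np.degrees(np.arctan2(d[1],d[0])).round(1))
E
```

```text
[476.2 155.9 134.3] [476.9 155.3 126.3]
[[421.1, 270.1], [437.1, 158.4]] -81.8
[[564.2, 302.1], [582.6, 175.1]] -81.7
[[539.0, 126.5], [585.6, 134.3]] 9.5
[[443.2, 189.2], [561.0, 206.0]] 8.1
[[433.8, 255.4], [552.0, 272.6]] 8.2
```

The held bush is centred on the TCP within 1 mm. Tray yaw is 8.2° and its centre is (501,231), so cell_a is straight below. I lower the bush and release it with a partial opening.

servo_tool([
  {"x":-0.001,"y":-0.001,"z":-0.035,"ax":0,"ay":0,"az":0,"claw":200},
  {"x":-0.001,"y":-0.001,"z":-0.065,"ax":0,"ay":0,"az":0,"claw":200},
  {"x":-0.001,"y":-0.001,"z":-0.08,"ax":0,"ay":0,"az":0,"claw":200},
  {"x":-0.001,"y":-0.001,"z":-0.088,"ax":0,"ay":0,"az":0,"claw":200},
  {"x":-0.001,"y":-0.001,"z":-0.094,"ax":0,"ay":0,"az":0,"claw":200},
  {"x":-0.001,"y":-0.001,"z":-0.094,"ax":0,"ay":0,"az":0,"claw":200},
  {"x":-0.001,"y":-0.001,"z":-0.094,"ax":0,"ay":0,"az":0,"claw":200},
])

```text
t: 4.33
ee_pos: [476.6, 154.1, 33.0]
eef_rot: [1.966, 2.45, 0.001]
contact_force: [-0.2, 0.1, -1.0]
width: 34.7
grip_force: 40.4
```

servo_tool([
  {"x":0,"y":0,"z":-0.002,"ax":0,"ay":0,"az":0,"claw":200},
  {"x":0,"y":0,"z":-0.002,"ax":0,"ay":0,"az":0,"claw":200},
  {"x":0,"y":0,"z":-0.002,"ax":0,"ay":0,"az":0,"claw":95},
  {"x":0,"y":0,"z":-0.002,"ax":0,"ay":0,"az":0,"claw":95},
  {"x":0,"y":0,"z":-0.002,"ax":0,"ay":0,"az":0,"claw":95},
  {"x":0,"y":0,"z":-0.002,"ax":0,"ay":0,"az":0,"claw":95},
  {"x":0,"y":0,"z":-0.002,"ax":0,"ay":0,"az":0,"claw":95},
])

```text
t: 4.92
ee_pos: [476.0, 154.3, 30.3]
eef_rot: [-1.965, -2.451, 0.0]
contact_force: [0.1, 0.0, -0.6]
width: 53.2
grip_force: 0.0
```

servo_tool([
  {"x":0,"y":0,"z":0.02,"ax":0,"ay":0,"az":0,"claw":95},
  {"x":0,"y":0,"z":0.055,"ax":0,"ay":0,"az":0,"claw":95},
  {"x":0,"y":-0.02,"z":0.07,"ax":0,"ay":0,"az":-4,"claw":0},
  {"x":0.001,"y":-0.055,"z":0.07,"ax":0,"ay":0,"az":-8,"claw":0},
  {"x":0.001,"y":-0.09,"z":0.07,"ax":0,"ay":0,"az":-12,"claw":0},
  {"x":0.001,"y":-0.118,"z":0.07,"ax":0,"ay":0,"az":-15,"claw":0},
  {"x":0.001,"y":-0.128,"z":0.07,"ax":0,"ay":0,"az":-15,"claw":0},
  {"x":0.001,"y":-0.128,"z":0.07,"ax":0,"ay":0,"az":-15,"claw":0},
])

```text
t: 5.58
ee_pos: [476.9, 24.4, 100.3]
eef_rot: [2.271, 2.17, -0.0]
contact_force: [-0.4, 0.1, -0.0]
width: 85.1
grip_force: 0.0
```

servo_tool([
  {"x":0,"y":0,"z":-0.03,"ax":0,"ay":0,"az":0,"claw":0},
  {"x":0,"y":0,"z":-0.055,"ax":0,"ay":0,"az":0,"claw":0},
  {"x":0,"y":0,"z":-0.069,"ax":0,"ay":0,"az":0,"claw":0},
  {"x":0,"y":0,"z":-0.073,"ax":0,"ay":0,"az":0,"claw":0},
  {"x":0,"y":0,"z":-0.073,"ax":0,"ay":0,"az":0,"claw":0},
  {"x":0,"y":0,"z":-0.073,"ax":0,"ay":0,"az":0,"claw":0},
])

```text
t: 6.08
ee_pos: [477.4, 26.9, 27.9]
eef_rot: [2.267, 2.174, 0.001]
contact_force: [-0.4, -0.2, 0.0]
width: 85.4
grip_force: 0.0
```

servo_tool([
  {"x":0,"y":0,"z":0,"ax":0,"ay":0,"az":0,"claw":200},
  {"x":0,"y":0,"z":0,"ax":0,"ay":0,"az":0,"claw":200},
  {"x":0,"y":0,"z":0,"ax":0,"ay":0,"az":0,"claw":200},
  {"x":0,"y":0,"z":0,"ax":0,"ay":0,"az":0,"claw":200},
  {"x":0,"y":0,"z":0,"ax":0,"ay":0,"az":0,"claw":200},
  {"x":0,"y":0,"z":0,"ax":0,"ay":0,"az":0,"claw":200},
  {"x":0,"y":0,"z":0,"ax":0,"ay":0,"az":0,"claw":200},
])

```text
t: 6.67
ee_pos: [477.4, 26.4, 27.9]
eef_rot: [2.268, 2.173, 0.001]
contact_force: [-2.0, -0.7, 8.8]
width: 35.1
grip_force: 39.0
```

servo_tool([
  {"x":0,"y":0,"z":0.03,"ax":0,"ay":0,"az":0,"claw":200},
  {"x":0,"y":0,"z":0.07,"ax":0,"ay":0,"az":0,"claw":200},
  {"x":0.01,"y":0.02,"z":0.095,"ax":0,"ay":0,"az":3,"claw":200},
  {"x":0.02,"y":0.055,"z":0.1,"ax":0,"ay":0,"az":6,"claw":200},
  {"x":0.03,"y":0.09,"z":0.1,"ax":0,"ay":0,"az":9,"claw":200},
  {"x":0.04,"y":0.125,"z":0.1,"ax":0,"ay":0,"az":12,"claw":200},
  {"x":0.05,"y":0.16,"z":0.1,"ax":0,"ay":0,"az":15,"claw":200},
  {"x":0.06,"y":0.19,"z":0.1,"ax":0,"ay":0,"az":15,"claw":200},
  {"x":0.06,"y":0.209,"z":0.1,"ax":0,"ay":0,"az":15,"claw":200},
  {"x":0.06,"y":0.209,"z":0.1,"ax":0,"ay":0,"az":15,"claw":200},
])

```text
t: 7.5
ee_pos: [537.0, 238.9, 126.9]
eef_rot: [-1.961, -2.454, -0.001]
contact_force: [0.3, -1.3, -0.5]
width: 34.8
grip_force: 40.3
```

```bash
python3 - <<'E'
import pickle;from h import *
from bench import env
f=env.grab_frame("wrist");s=env.observe();pickle.dump((f,s),open("w3.pkl","wb"))
I=f["image"].copy();print(s["ee_pos"],s["joint_positions"],f["xyz"])
g=cv2.cvtColor(I,cv2.COLOR_RGB2GRAY)
e=s["ee_pos"];c=proj(f,e+[0,0,8])[0];print("expected ring",c)
u,v=c.round().astype(int);w=np.clip(90.-g[v-30:v+30,u-30:u+30],0,None)
yy,xx=np.mgrid[-30:30,-30:30];w[np.hypot(xx,yy)>30]=0;p=(u+np.average(xx,weights=w),v+np.average(yy,weights=w));print(p,cast(f,p,e[2]+8))
o=np.array([501.3,231,0]);M=R.from_euler("z",8.2,degrees=True)
for q in[(74,-110,12),(74,110,12),(0,34,8),(36,34,8),(-2,-34,8),(36,0,4),(-36,0,39),(-36,-72,39),(36,72,39),(36,-72,39)]:
    cv2.drawMarker(I,tuple(int(t) for t in proj(f,o+M.apply(q))[0].round()),(255,0,0),0,12)
cv2.imwrite("pics/w3.png",I[:,:,::-1])
E
```

```text
[536.82085324 236.9688494  126.90726442] [ 4.15652528e-01  4.39460625e-01 -3.29833708e-02  1.09867017e+00
  1.02384069e-04  1.76507433e+00] [520.23774218 310.33604979 251.74993323]
expected ring [320.07926083 338.63161098]
(np.float64(319.8356878051967), np.float64(334.67246982737504)) [[536.33219642 238.69920606 134.90726442]]
```

View pics/w3.png

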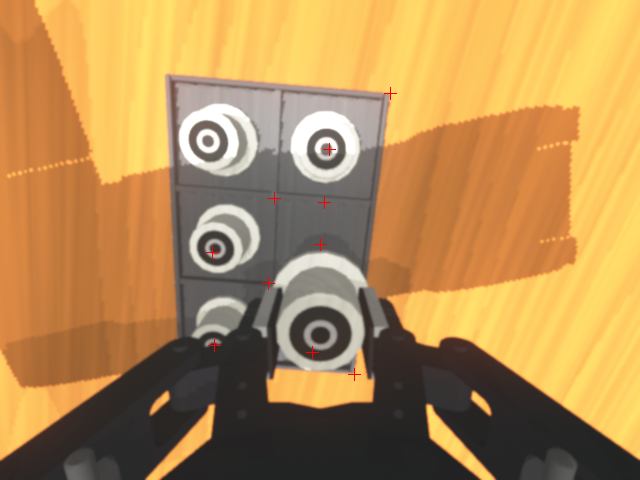

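Overlay and picture agree within about 5 px, roughly 3 mm: the far bush is at (327,148), the corner at (387,95), and the bush placed in cell_a at (212,338). Now I lower into cell_b.

servo_tool([
  {"x":0,"y":-0.001,"z":-0.035,"ax":0,"ay":0,"az":0,"claw":200},
  {"x":0,"y":-0.001,"z":-0.065,"ax":0,"ay":0,"az":0,"claw":200},
  {"x":0,"y":-0.001,"z":-0.08,"ax":0,"ay":0,"az":0,"claw":200},
  {"x":0,"y":-0.001,"z":-0.088,"ax":0,"ay":0,"az":0,"claw":200},
  {"x":0,"y":-0.001,"z":-0.095,"ax":0,"ay":0,"az":0,"claw":200},
  {"x":0,"y":-0.001,"z":-0.096,"ax":0,"ay":0,"az":0,"claw":200},
  {"x":0,"y":-0.001,"z":-0.096,"ax":0,"ay":0,"az":0,"claw":200},
])

```text
t: 8.13
ee_pos: [537.5, 234.1, 31.9]
eef_rot: [1.966, 2.45, 0.001]
contact_force: [-0.6, 0.3, -1.4]
width: 34.8
grip_force: 41.5
```

servo_tool([
  {"x":0,"y":0,"z":0,"ax":0,"ay":0,"az":0,"claw":95},
  {"x":0,"y":0,"z":0,"ax":0,"ay":0,"az":0,"claw":95},
  {"x":0,"y":0,"z":0,"ax":0,"ay":0,"az":0,"claw":95},
  {"x":0,"y":0,"z":0,"ax":0,"ay":0,"az":0,"claw":95},
  {"x":0,"y":0,"z":0,"ax":0,"ay":0,"az":0,"claw":95},
  {"x":0,"y":0,"z":0.02,"ax":0,"ay":0,"az":0,"claw":95},
  {"x":0,"y":0,"z":0.06,"ax":0,"ay":0,"az":0,"claw":95},
  {"x":0,"y":0,"z":0.1,"ax":0,"ay":0,"az":0,"claw":95},
  {"x":0,"y":0,"z":0.14,"ax":0,"ay":0,"az":0,"claw":95},
  {"x":0,"y":0,"z":0.17,"ax":0,"ay":0,"az":0,"claw":95},
])

```text
t: 8.97
ee_pos: [537.3, 234.5, 204.8]
eef_rot: [1.965, 2.45, 0.004]
contact_force: [0.7, -0.2, 0.5]
width: 53.3
grip_force: 0.0
```

servo_tool([
  {"x":0,"y":-0.035,"z":0.01,"ax":0,"ay":0,"az":-3,"claw":0},
  {"x":0,"y":-0.07,"z":0.02,"ax":0,"ay":0,"az":-6,"claw":0},
  {"x":0,"y":-0.105,"z":0.03,"ax":0,"ay":0,"az":-9,"claw":0},
  {"x":0,"y":-0.14,"z":0.04,"ax":0,"ay":0,"az":-12,"claw":0},
  {"x":0,"y":-0.175,"z":0.04,"ax":0,"ay":0,"az":-15,"claw":0},
  {"x":-0.005,"y":-0.21,"z":0.04,"ax":0,"ay":0,"az":-18,"claw":0},
  {"x":-0.01,"y":-0.245,"z":0.04,"ax":0,"ay":0,"az":-21,"claw":0},
  {"x":-0.015,"y":-0.28,"z":0.04,"ax":0,"ay":0,"az":-24,"claw":0},
  {"x":-0.02,"y":-0.315,"z":0.04,"ax":0,"ay":0,"az":-27,"claw":0},
  {"x":-0.025,"y":-0.35,"z":0.04,"ax":0,"ay":0,"az":-30,"claw":0},
])

```text
t: 9.8
ee_pos: [511.4, -117.3, 241.4]
eef_rot: [2.535, 1.855, 0.0]
contact_force: [0.2, 1.1, -0.2]
width: 85.4
grip_force: 0.0
```

servo_tool([
  {"x":0,"y":-0.04,"z":0,"ax":0,"ay":0,"az":0,"claw":0},
  {"x":0,"y":-0.08,"z":0,"ax":0,"ay":0,"az":0,"claw":0},
  {"x":0,"y":-0.12,"z":0,"ax":0,"ay":0,"az":0,"claw":0},
  {"x":0,"y":-0.15,"z":0,"ax":0,"ay":0,"az":0,"claw":0},
  {"x":0,"y":-0.16,"z":0,"ax":0,"ay":0,"az":0,"claw":0},
  {"x":0,"y":-0.16,"z":0,"ax":0,"ay":0,"az":0,"claw":0},
])

```text
t: 10.3
ee_pos: [511.6, -277.9, 240.8]
eef_rot: [-2.535, -1.855, 0.001]
contact_force: [-0.7, -0.3, 0.5]
width: 85.3
grip_force: 0.0
```

```bash
python3 - <<'E'
import pickle;from h import *
from bench import env
f=env.grab_frame("wrist");t=env.grab_frame("top");s=env.observe();pickle.dump((f,t,s),open("w4.pkl","wb"))
print(s["ee_pos"],s["joint_positions"])
# plate in the first top view, strip at z=68
t0=pickle.load(open("f0.pkl","rb"))["top"];g=cv2.cvtColor(t0["image"],cv2.COLOR_RGB2GRAY);h=cv2.cvtColor(t0["image"],cv2.COLOR_RGB2HSV)
m=((g>130)&(h[...,1]<80));m[:,:415]=0;m[:,500:]=0;m[:275]=0;m[320:]=0
ys,xs=np.nonzero(m);P=cast(t0,np.c_[xs,ys],68)[:,:2];(c,sz,a)=cv2.minAreaRect(P.astype(np.float32));print("plate",c,sz,a)
I=cv2.resize(f["image"],None,fx=.8,fy=.8)[:,:,::-1]
J=cv2.resize(t["image"][245:350,150:290,::-1],None,fx=3.6,fy=3.6,interpolation=cv2.INTER_CUBIC)
o=np.zeros((600,800,3),np.uint8);o=np.zeros((384,512+290,3),np.uint8)[:,:800]
o[:,:512]=I;J=cv2.resize(J,(288,216));o[:216,512:800]=J
cv2.imwrite("pics/w4.png",o)
E
```

```text
[ 511.9361139  -275.29400303  241.10542492] [-4.93561042e-01  3.86491750e-01  1.79348369e-01  1.36407970e+00
  3.34582716e-04  1.38230704e+00]
plate (512.4837036132812, -297.438720703125) (122.07393646240234, 7.658405780792236) 72.03516387939453
```

View pics/w4.png

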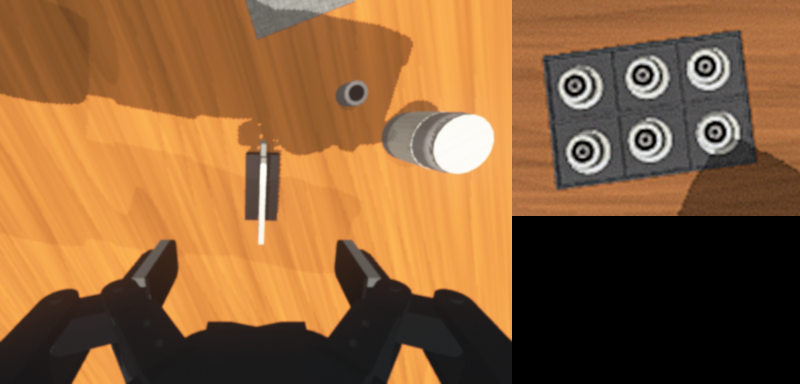

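The tray inset shows all six cells filled. The plate strip runs from (263,143) with the notch to (261,244) in the scaled view, nearly aligned with the tool. I measure the plate from this view and the placed bushes from the top view.

```bash
python3 - <<'E'
import pickle;from h import *
f,t,s=pickle.load(open("w4.pkl","rb"))
g=cv2.cvtColor(f["image"],cv2.COLOR_RGB2GRAY);h=cv2.cvtColor(f["image"],cv2.COLOR_RGB2HSV)
m=(g>140)&(h[...,1]<60);m[:,:300]=0;m[:,350:]=0;m[:196]=0;m[315:]=0
ys,xs=np.nonzero(m);P=cast(f,np.c_[xs,ys],68)[:,:2];c,sz,a=cv2.minAreaRect(P.astype(np.float32));print("wrist plate",c,sz,a,np.percentile(ys,[0,100]))
y=R.from_rotvec(s["eef_rot"]).as_matrix()[:,1];print("tool y",np.degrees(np.arctan2(y[1],y[0])))
g=cv2.cvtColor(t["image"],cv2.COLOR_RGB2GRAY);o=np.array([501.3,231,0]);M=R.from_euler("z",8.2,degrees=True)
for x,yy in[(-36,-72),(36,0),(-36,0),(-36,72),(36,-72),(36,72)]:
    p=proj(t,o+M.apply([x,yy,39]))[0];u,v=p.round().astype(int)
    w=g[v-9:v+10,u-9:u+10];ci=cv2.HoughCircles(cv2.resize(w,None,fx=8,fy=8,interpolation=cv2.INTER_CUBIC),cv2.HOUGH_GRADIENT,1,200,param1=100,param2=15,minRadius=20,maxRadius=75)
    if ci is not None:
        q=ci[0,0];r=cast(t,(u-9+(q[0]-3.5)/8,v-9+(q[1]-3.5)/8),39)[0];print((x,yy),M.inv().apply(r-o).round(1),q[2]/8)
E
```

```text
wrist plate (509.49456787109375, -305.302734375) (106.40222930908203, 8.187468528747559) 71.171142578125 [196. 304.]
tool y -17.47932384853889
(-36, -72) [-32.3 -70.5  39. ] 9.1625
(36, 0) [34.3 -3.9 39. ] 6.5125
(-36, 0) [-35.6   3.9  39. ] 8.8875
(-36, 72) [-36.4  71.3  39. ] 3.3875
(36, -72) [ 36.3 -70.8  39. ] 8.8
(36, 72) [33.8 72.  39. ] 8.15
```

servo_tool([
  {"x":-0.006,"y":-0.028,"z":-0.02,"ax":0,"ay":0,"az":-1,"claw":100},
  {"x":-0.011,"y":-0.056,"z":-0.05,"ax":0,"ay":0,"az":-1,"claw":100},
  {"x":-0.011,"y":-0.056,"z":-0.085,"ax":0,"ay":0,"az":-1,"claw":100},
  {"x":-0.011,"y":-0.056,"z":-0.12,"ax":0,"ay":0,"az":-1,"claw":100},
  {"x":-0.011,"y":-0.056,"z":-0.12,"ax":0,"ay":0,"az":-1,"claw":100},
  {"x":-0.011,"y":-0.056,"z":-0.12,"ax":0,"ay":0,"az":-1,"claw":100},
], newtons=80)

```text
t: 10.9
ee_pos: [500.5, -329.8, 121.0]
eef_rot: [-2.545, -1.837, 0.001]
contact_force: [0.1, -0.3, 1.5]
width: 51.9
grip_force: 0.0
```

```bash
python3 - <<'E'
import pickle;from h import *
from bench import env
f=env.grab_frame("wrist");t=env.grab_frame("top");s=env.observe();pickle.dump((f,t,s),open("w5.pkl","wb"))
print(s["ee_pos"],s["width"])
y=R.from_rotvec(s["eef_rot"]).as_matrix()[:,1];print("tool y",np.degrees(np.arctan2(y[1],y[0])))
g=cv2.cvtColor(t["image"],cv2.COLOR_RGB2GRAY);o=np.array([501.3,231,0]);M=R.from_euler("z",8.2,degrees=True)
d0=pickle.load(open("f0.pkl","rb"))["top"]
for x,yy in[(-36,-72),(36,0),(-36,0),(-36,72),(36,-72),(36,72)]:
    p=proj(t,o+M.apply([x,yy,39]))[0];u,v=p.round().astype(int)
    m=g[v-14:v+15,u-14:u+15];b=(m>150).astype(np.uint8);b[(np.hypot(*np.mgrid[-14:15,-14:15])>13)]=0
    k=cv2.convexHull(cv2.findNonZero(b));(cx,cy),rr=cv2.minEnclosingCircle(k)
    r=cast(t,(u-14+cx,v-14+cy),15)[0];print((x,yy),M.inv().apply(r-o).round(1),round(rr,1))
ys,xs=np.nonzero((cv2.cvtColor(f["image"],cv2.COLOR_RGB2GRAY)>140)&(cv2.cvtColor(f["image"],cv2.COLOR_RGB2HSV)[...,1]<60))
k=(xs>290)&(xs<350)&(ys<335);
for lo in range(100,330,20):
    q=k&(ys>=lo)&(ys<lo+20)
    if q.sum()>20:
        P=cast(f,[(xs[q].mean(),ys[q].mean())],68)[0];v=R.from_rotvec(s["eef_rot"]).inv().apply(P-s["ee_pos"]);print(lo,q.sum(),v.round(1))
cv2.imwrite("pics/w5.png",f["image"][:,:,::-1])
E
```

```text
[ 502.25719251 -331.30668671  123.81188854] 51.726604242179924
tool y -18.379515719175416
(-36, -72) [-35.4 -72.5  15. ] 10.5
(36, 0) [35.9 -1.8 15. ] 10.4
(-36, 0) [-33.4   2.2  15. ] 10.7
(-36, 72) [-36.7  70.5  15. ] 10.8
(36, -72) [ 35.4 -70.2  15. ] 10.5
(36, 72) [34.3 71.7 15. ] 10.5
100 185 [88.3 -0.9 55.8]
120 236 [79.6 -1.  55.8]
140 260 [70.1 -1.  55.8]
160 245 [60.1 -1.2 55.8]
180 240 [49.7 -1.2 55.8]
200 237 [39.  -1.2 55.8]
220 227 [27.7 -1.5 55.8]
240 225 [16.5 -1.6 55.8]
260 194 [ 4.5 -1.8 55.8]
280 220 [-8.  -1.9 55.8]
300 217 [-20.8  -1.9  55.8]
```

View pics/w5.png

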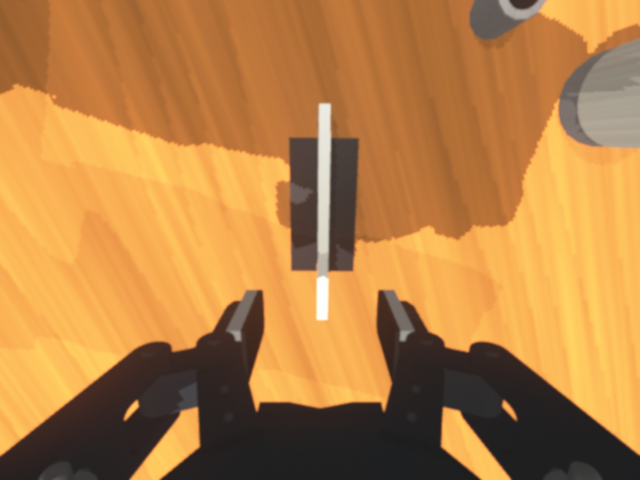

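The plate strip runs from (324,103) to (322,320), centred between the fingers, and the TCP is at plate x ≈ -33 mm. Both placed bushes read within about 2 mm of their cell centres. I go down and grip the plate.

servo_tool([
  {"x":-0.001,"y":0,"z":-0.03,"ax":0,"ay":0,"az":0,"claw":100},
  {"x":-0.001,"y":0,"z":-0.055,"ax":0,"ay":0,"az":0,"claw":100},
  {"x":-0.001,"y":0,"z":-0.066,"ax":0,"ay":0,"az":0,"claw":100},
  {"x":-0.001,"y":0,"z":-0.072,"ax":0,"ay":0,"az":0,"claw":100},
  {"x":-0.001,"y":0,"z":-0.072,"ax":0,"ay":0,"az":0,"claw":100},
  {"x":-0.001,"y":0,"z":-0.072,"ax":0,"ay":0,"az":0,"claw":100},
], newtons=80)

```text
t: 11.5
ee_pos: [500.9, -332.1, 50.9]
eef_rot: [2.547, 1.836, 0.001]
contact_force: [0.1, 0.3, -0.3]
width: 51.8
grip_force: 0.0
```

servo_tool([
  {"x":0,"y":0,"z":0,"ax":0,"ay":0,"az":0,"claw":255},
  {"x":0,"y":0,"z":0,"ax":0,"ay":0,"az":0,"claw":255},
  {"x":0,"y":0,"z":0,"ax":0,"ay":0,"az":0,"claw":255},
  {"x":0,"y":0,"z":0,"ax":0,"ay":0,"az":0,"claw":255},
  {"x":0,"y":0,"z":0,"ax":0,"ay":0,"az":0,"claw":255},
  {"x":0,"y":0,"z":0,"ax":0,"ay":0,"az":0,"claw":255},
  {"x":0,"y":0,"z":0,"ax":0,"ay":0,"az":0,"claw":255},
  {"x":0,"y":0,"z":0,"ax":0,"ay":0,"az":0,"claw":255},
], newtons=80)

```text
t: 12.17
ee_pos: [500.4, -331.9, 50.0]
eef_rot: [2.548, 1.836, 0.001]
contact_force: [-0.3, 1.1, 6.7]
width: 4.9
grip_force: 78.1
```

servo_tool([
  {"x":0,"y":0,"z":0.008,"ax":0,"ay":0,"az":0,"claw":255},
  {"x":0,"y":0,"z":0.022,"ax":0,"ay":0,"az":0,"claw":255},
  {"x":0,"y":0,"z":0.045,"ax":0,"ay":0,"az":0,"claw":255},
  {"x":0,"y":0,"z":0.07,"ax":0,"ay":0,"az":0,"claw":255},
  {"x":0,"y":0,"z":0.1,"ax":0,"ay":0,"az":0,"claw":255},
  {"x":0,"y":0,"z":0.13,"ax":0,"ay":0,"az":0,"claw":255},
  {"x":0,"y":0,"z":0.16,"ax":0,"ay":0,"az":0,"claw":255},
  {"x":0,"y":0,"z":0.19,"ax":0,"ay":0,"az":0,"claw":255},
  {"x":0,"y":0,"z":0.21,"ax":0,"ay":0,"az":0,"claw":255},
  {"x":0,"y":0,"z":0.22,"ax":0,"ay":0,"az":0,"claw":255},
])

```text
t: 13.0
ee_pos: [500.3, -332.0, 273.1]
eef_rot: [2.546, 1.834, 0.002]
contact_force: [0.2, -0.2, -1.6]
width: 5.1
grip_force: 78.9
```

servo_tool([
  {"x":0,"y":0.01,"z":0,"ax":0,"ay":0,"az":4,"claw":255},
  {"x":0,"y":0.03,"z":0,"ax":0,"ay":0,"az":10,"claw":255},
  {"x":0,"y":0.05,"z":0,"ax":0,"ay":0,"az":16,"claw":255},
  {"x":0,"y":0.07,"z":0,"ax":0,"ay":0,"az":22,"claw":255},
  {"x":0,"y":0.09,"z":0,"ax":0,"ay":0,"az":28,"claw":255},
  {"x":0,"y":0.11,"z":0,"ax":0,"ay":0,"az":34,"claw":255},
  {"x":0,"y":0.13,"z":0,"ax":0,"ay":0,"az":40,"claw":255},
  {"x":0,"y":0.15,"z":0,"ax":0,"ay":0,"az":46,"claw":255},
  {"x":0,"y":0.17,"z":0,"ax":0,"ay":0,"az":52,"claw":255},
  {"x":0,"y":0.19,"z":0,"ax":0,"ay":0,"az":58,"claw":255},
])

```text
t: 13.83
ee_pos: [499.6, -140.7, 269.8]
eef_rot: [1.332, 2.845, -0.0]
contact_force: [-0.2, 0.2, -1.5]
width: 4.9
grip_force: 78.8
```

servo_tool([
  {"x":0.005,"y":0.015,"z":0,"ax":0,"ay":0,"az":6,"claw":255},
  {"x":0.01,"y":0.03,"z":0,"ax":0,"ay":0,"az":12,"claw":255},
  {"x":0.015,"y":0.045,"z":0,"ax":0,"ay":0,"az":18,"claw":255},
  {"x":0.02,"y":0.06,"z":0,"ax":0,"ay":0,"az":24,"claw":255},
  {"x":0.025,"y":0.075,"z":0,"ax":0,"ay":0,"az":30,"claw":255},
  {"x":0.03,"y":0.09,"z":0,"ax":0,"ay":0,"az":36,"claw":255},
  {"x":0.035,"y":0.105,"z":0,"ax":0,"ay":0,"az":42,"claw":255},
  {"x":0.04,"y":0.12,"z":0,"ax":0,"ay":0,"az":48,"claw":255},
  {"x":0.045,"y":0.135,"z":0,"ax":0,"ay":0,"az":54,"claw":255},
  {"x":0.05,"y":0.15,"z":0,"ax":0,"ay":0,"az":60,"claw":255},
])

```text
t: 14.67
ee_pos: [549.9, 9.0, 269.8]
eef_rot: [-0.27, 3.13, -0.0]
contact_force: [-0.9, 0.3, -1.5]
width: 5.3
grip_force: 78.8
```

servo_tool([
  {"x":0,"y":0,"z":0,"ax":0,"ay":0,"az":6,"claw":255},
  {"x":0,"y":0,"z":0,"ax":0,"ay":0,"az":12,"claw":255},
  {"x":0,"y":0,"z":0,"ax":0,"ay":0,"az":18,"claw":255},
  {"x":0,"y":0,"z":0,"ax":0,"ay":0,"az":24,"claw":255},
  {"x":0,"y":0,"z":0,"ax":0,"ay":0,"az":30,"claw":255},
  {"x":0,"y":0,"z":0,"ax":0,"ay":0,"az":36,"claw":255},
  {"x":0,"y":0,"z":0,"ax":0,"ay":0,"az":42,"claw":255},
  {"x":0,"y":0,"z":0,"ax":0,"ay":0,"az":48,"claw":255},
  {"x":0,"y":0,"z":0,"ax":0,"ay":0,"az":54,"claw":255},
  {"x":0,"y":0,"z":0,"ax":0,"ay":0,"az":60,"claw":255},
])

```text
t: 15.5
ee_pos: [549.7, 8.3, 269.8]
eef_rot: [1.798, -2.576, 0.0]
contact_force: [-0.1, 1.2, -1.8]
width: 5.2
grip_force: 78.8
```

```bash
python3 - <<'E'
from h import *
from bench import env
s=env.observe();print(s["t"],s["ee_pos"],s["joint_positions"],s["width"]);print(R.from_rotvec(s["eef_rot"]).as_matrix().round(3))
E
```

```text
15.5 [549.70993966   8.27456199 269.78033599] [ 1.50803561e-02  3.16423652e-01  1.51827875e-01  1.40625698e+00
 -5.35072564e-05 -1.20388952e+00] 5.192516266871374
[[-0.345 -0.939 -0.   ]
 [-0.939  0.345 -0.   ]
 [ 0.     0.    -1.   ]]
```

servo_tool([
  {"x":0,"y":0,"z":0,"ax":0,"ay":0,"az":6,"claw":255},
  {"x":0,"y":0,"z":0,"ax":0,"ay":0,"az":12,"claw":255},
  {"x":0,"y":0,"z":0,"ax":0,"ay":0,"az":17,"claw":255},
  {"x":0,"y":0,"z":0,"ax":0,"ay":0,"az":20,"claw":255},
  {"x":0,"y":0,"z":0,"ax":0,"ay":0,"az":20,"claw":255},
])

```text
t: 15.92
ee_pos: [549.8, 8.3, 269.7]
eef_rot: [2.216, -2.227, 0.0]
contact_force: [0.3, -0.3, -0.9]
width: 5.2
grip_force: 78.8
```

servo_tool([
  {"x":0.006,"y":0,"z":0,"ax":0,"ay":-5,"az":0,"claw":255},
  {"x":0.012,"y":0,"z":0,"ax":0,"ay":-11,"az":0,"claw":255},
  {"x":0.018,"y":0,"z":0,"ax":0,"ay":-17,"az":0,"claw":255},
  {"x":0.024,"y":0,"z":0,"ax":0,"ay":-23,"az":0,"claw":255},
  {"x":0.03,"y":0,"z":0,"ax":0,"ay":-29,"az":0,"claw":255},
  {"x":0.036,"y":0,"z":0,"ax":0,"ay":-35,"az":0,"claw":255},
  {"x":0.042,"y":-0.001,"z":0,"ax":0,"ay":-41,"az":0,"claw":255},
  {"x":0.048,"y":-0.002,"z":0,"ax":0,"ay":-47,"az":0,"claw":255},
  {"x":0.053,"y":-0.003,"z":0,"ax":0,"ay":-53,"az":0,"claw":255},
  {"x":0.057,"y":-0.003,"z":0,"ax":0,"ay":-60,"az":0,"claw":255},
])

```text
t: 16.75
ee_pos: [605.6, 5.4, 269.0]
eef_rot: [-1.645, 1.662, -0.839]
contact_force: [1.6, 0.8, -1.4]
width: 5.1
grip_force: 78.9
```

```bash
python3 - <<'E'
from h import *
from bench import env
s=env.observe();print(s["t"],s["ee_pos"],s["joint_positions"],s["width"]);print(R.from_rotvec(s["eef_rot"]).as_matrix().round(3))
E
```

```text
16.75 [605.64130833   5.43108225 269.00019012] [ 0.01486344 -0.19814886 -0.87571136 -0.05015152 -0.01202825 -1.55172179] 5.135330392405665
[[-0.006 -0.587  0.81 ]
 [-1.     0.01   0.   ]
 [-0.008 -0.81  -0.587]]
```

servo_tool([
  {"x":0.001,"y":0,"z":-0.01,"ax":0,"ay":0,"az":0,"claw":255},
  {"x":0.001,"y":0,"z":-0.025,"ax":0,"ay":0,"az":0,"claw":255},
  {"x":0.001,"y":0,"z":-0.045,"ax":0,"ay":0,"az":0,"claw":255},
  {"x":0.001,"y":0,"z":-0.065,"ax":0,"ay":0,"az":0,"claw":255},
  {"x":0.001,"y":0,"z":-0.085,"ax":0,"ay":0,"az":0,"claw":255},
  {"x":0.001,"y":0,"z":-0.1,"ax":0,"ay":0,"az":0,"claw":255},
  {"x":0.001,"y":0,"z":-0.11,"ax":0,"ay":0,"az":0,"claw":255},
  {"x":0.001,"y":0,"z":-0.114,"ax":0,"ay":0,"az":0,"claw":255},
  {"x":0.001,"y":0,"z":-0.114,"ax":0,"ay":0,"az":0,"claw":255},
  {"x":0.001,"y":0,"z":-0.114,"ax":0,"ay":0,"az":0,"claw":255},
])

```text
t: 17.58
ee_pos: [607.5, 5.5, 154.6]
eef_rot: [-1.649, 1.664, -0.836]
contact_force: [-0.4, 0.1, -1.3]
width: 5.5
grip_force: 78.9
```

```bash
python3 - <<'E'
import pickle;from h import *
from bench import env
s=env.observe();print(s["t"],s["ee_pos"],s["joint_positions"],s["qvel"].round(3),s["width"]);M=R.from_rotvec(s["eef_rot"]).as_matrix();print(M.round(3))
print("label",s["ee_pos"]+M@[70.5,-3,12],"lean",np.degrees(np.arccos(-M[2,1])))
d={n:env.grab_frame(n) for n in("scene","top","wrist")};pickle.dump(d,open("w6.pkl","wb"))
a=d["scene"]["image"][60:380,200:560];b=d["top"]["image"][150:350,150:480]
o=np.zeros((560,800,3),np.uint8)
o[:320,:360]=a;o[320:520,:330]=b;o[:330,360:800]=cv2.resize(d["wrist"]["image"],(440,330));cv2.imwrite("pics/w6.png",o[:,:,::-1])
E
```

```text
17.5833 [607.45923489   5.51501401 154.58449605] [ 0.01494505  0.02721624 -1.05869464 -0.45386919 -0.01200357 -1.55310701] [-0.002 -0.014  0.007  0.     0.001 -0.004] 5.481811528889813
[[-0.005 -0.591  0.807]
 [-1.     0.009  0.   ]
 [-0.007 -0.807 -0.591]]
label [618.54778286 -65.00814163 149.40968959] lean 36.21339810111536
```

View pics/w6.png

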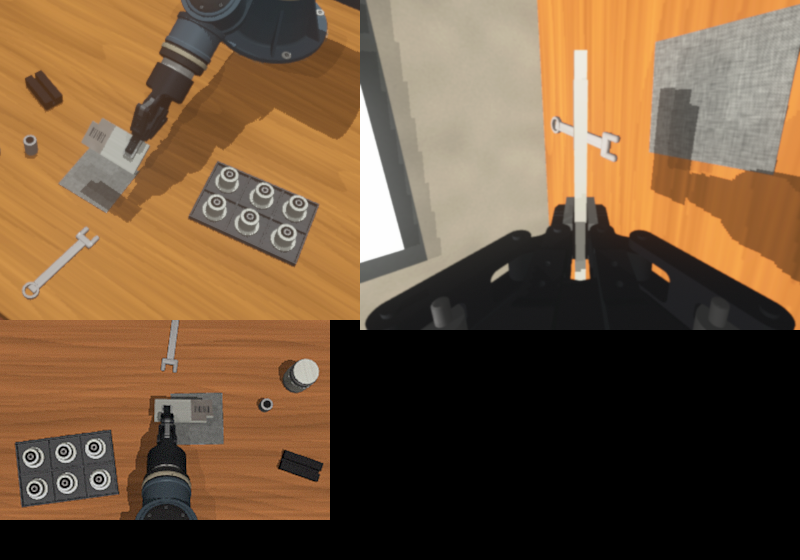

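The label with its bars shows face up in the scene inset near (97,137) and in the top inset near (203,412), clear of the fingers. It sits over the mat with a lean of 36°, and all six bushes stand in the tray. The computed label point is (618.5,-65,149), so I hold briefly and hand in.

servo_tool([
  {"x":0,"y":0,"z":0.002,"ax":0,"ay":0,"az":0,"claw":255},
  {"x":0,"y":0,"z":0.002,"ax":0,"ay":0,"az":0,"claw":255},
  {"x":0,"y":0,"z":0.002,"ax":0,"ay":0,"az":0,"claw":255},
  {"x":0,"y":0,"z":0.002,"ax":0,"ay":0,"az":0,"claw":255},
  {"x":0,"y":0,"z":0.002,"ax":0,"ay":0,"az":0,"claw":255},
])

```text
t: 18.15
ee_pos: [607.2, 5.5, 156.2]
eef_rot: [-1.65, 1.663, -0.837]
contact_force: [-0.0, 0.2, -1.3]
width: 4.9
grip_force: 78.9
```

```bash
python3 -c "
from bench import env
print(env.close_job())"
```

```text
the job is handed in; nothing more can be done
None
```

I handed the job in at about 18 s: both loose bushes stand in the two empty cells within about 2 mm of centre, and the plate is held by its bare end with the label face up, leaned back about 36°, about 15 cm above the middle of the mat; the hand-in returned no verdict.

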